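# Put away the footbridge hardware

## Robot

A 7-joint arm with a two-finger parallel gripper is mounted at the origin on the work surface. World frame = base frame: x ahead of the robot, y to its left, z up, the work surface at z = 0. Lengths are in mm, angles in rad, forces in N, time in s.
With the tool pointing down it reaches from about 400 to 875 mm from the base axis. Payload 4.4 kg.
Tool frame: the origin (TCP) lies midway between the tips of the shut fingers; the grasp point (between the pads) lies 19 mm behind it (ctrl.grip_point_offset is the distance from the TCP to the grasp point, in mm); z points along the fingers, y is the line along which they close (so a half turn about z gives the same grasp; the last joint's range is limited). The gripper opens to 85 mm and grips with 20 to 120 N. Pads are 22 mm wide; open, the fingers measure 114 mm over their backs; the gripper's body (76 mm by 85 mm) begins 54 mm behind the grasp point. The pads swing forward as they close: fully open they stand 13 mm farther back than shut.
Start: joints at [-1.272, 0.628, 0.038, 1.517, -0.027, 0.996, -0.02], TCP at [231.873, 607.25, 231.313] pointing down, gripper open.
Joint ranges: [-3.06, 3.06], [-0.37, 2.12], [-1.25, 1.32], [0.18, 2.47], [-1.1, 4.24], [0.23, 1.98], [-2.94, 2.94]. Speed limits (rad/s): [2.57, 2.57, 3.14, 3.14, 3.14, 3.14, 3.14].

## Interface

Orientations are given as [roll, pitch, yaw] about the fixed x, y, z axes, in that order (R = Rz(yaw) Ry(pitch) Rx(roll)).
In Python, from cell import ctrl gives the robot as it stands.
- The arm moves only by the tool nudge_tcp, called as a command line: name --argument value ..., lists and objects as JSON in quotes. Schema: {"type":"object","properties":{"moves":{"type":"array","items":{"type":"array","items":{"type":"array","items":{"type":"number"},"minItems":7,"maxItems":7},"minItems":1,"maxItems":12},"minItems":1,"maxItems":1},"only":{"type":"string"},"quiet":{"type":"boolean"},"lines":{"type":"string"}},"required":["moves"],"additionalProperties":false}. moves is a list that holds a single list of rows (three levels of brackets), with 1 to 12 rows, each of 7 numbers: dx, dy, dz in mm, then a rotation vector rx, ry, rz in rad, then the finger opening in mm; each row shifts and turns the commanded pose from where the row before left it, along the tool's axes as they then stand; what a row does not reach is not made up. A row lasts 1/10 s, in which the tool goes at most 50 mm and 0.15 rad, less where a joint would pass 70% of its speed; a pose out of reach is approached as far as the arm can. The fingers move at their own pace and stop on an object; the grip force is fixed at half the most. Time passes only in rows, so rows that do not move let the fingers close. The tool returns the time, the measured TCP pose, the force, the opening and the grip force at its end. only (a regular expression) keeps the lines of the reply that match it, lines (a string "A,B") keeps lines A to B, and quiet returns only ok. Input that does not fit is refused with a message, and nothing moves.
- ctrl.read_state(): the state, without advancing time (a new reading comes with each control period).
- ctrl.get_image(name): name is "side" or "top" or "wrist"; returns the picture (420x560x3 uint8, blue, green, red); there is no depth.
- ctrl.calibration(name): a dict with "fx", "fy", "cx", "cy" (pixels), "rvec" (rotation vector, rad) and "tvec" (3), from world to camera coordinates, as OpenCV has them; the wrist camera has in their place "hand_eye" (4x4, takes a point from camera to tool coordinates, whose origin is the TCP and whose axes are the flange's). Camera axes: x right, y down, z forward; pixel columns grow to the right and rows downward; lengths in mm; the calibration is good to about 2 mm. A picture is of the moment at which its call begins: read the wrist's pose just before it. calibration takes no time and is no camera call.
- ctrl.finish_job(): hands the job in; it is judged then, once.
The state is a dict: "clock": time; "qpos": joint angles; "qd": joint speeds; "tau": joint torques, N m; "eef_pos": TCP position; "tool_rot": TCP orientation; "force": force on the tool from outside, world axes, zero at the start; "torque": the same for the moment, N m; "width": finger opening in mm; "gripper_force": force on a finger pad.
Only numpy, scipy, OpenCV 4.12 (cv2) and the standard library are available. Lean on these libraries where they do the work, as an engineer would, in place of code of your own. Each camera call takes 0.05 s, during which the arm holds its last target. There are 200 camera calls.

## Task

Put the loose hardware from the footbridge repair back into its bins on the bench: the two bolts in the blue bin, lying lengthways side by side with their heads towards the bin's low front; the two nuts lying flat in the red bin; and the shackle lying flat in the yellow bin. Each piece must rest on the floor of its bin, not on top of another. Leave the spanner and the tape measure where they are.

Things in the scene. Friction and masses are not known exactly. Their poses are not given: they have to be found in the camera images.
- bolt_long: Bright zinc M20 hexagon bolt, lying, about 0.32 kg: shank 20 mm diameter, 100 mm long; head 30 mm across flats, 12.5 mm thick. Origin on the axis at the balance point, 13 mm above the bench: the head's outer face is 49.5 mm away at -x, the thread tip 63 mm away at +x. x runs along the bolt from head to tip (within 3 degrees, tip lower); any yaw. Grip across the shank at the origin.
- bolt_short: Black M20 hexagon bolt, lying, about 0.25 kg: shank 20 mm diameter, 70 mm long; head 30 mm across flats, 12.5 mm thick. Origin on the axis at the balance point, 13 mm above the bench: the head's outer face is 34.5 mm away at -x, the thread tip 48 mm away at +x. x runs along the bolt from head to tip (within 4 degrees, tip lower); any yaw. Grip across the shank at the origin.
- nut_large: Bright zinc M30 hexagon nut lying flat, about 0.22 kg: 46 mm across flats, 53 mm across corners, 24 mm thick. Origin at its centre (12 mm above what it lies on). z is the hole's axis; two of its flats face +y and -y, two corners +x and -x; any yaw.
- nut_small: Black M24 hexagon nut lying flat, about 0.11 kg: 36 mm across flats, 42 mm across corners, 20 mm thick. Origin at its centre (10 mm above what it lies on). z is the hole's axis; two of its flats face +y and -y, two corners +x and -x; any yaw.
- shackle: Steel D-shackle lying flat, 0.36 kg: U of 13 mm round bar, 48 mm wide over its legs, 76 mm long, orange screw pin through two 28 mm eyes. Origin midway between the legs, 11 mm above the bench. The pin lies along y at x = +22 mm, its orange head out to y = +44 mm; the crown ends at x = -40 mm. z up, any yaw. Grip over both legs, across y, at the origin or up to 5 mm to the crown side.
- bin_bolts: Blue plastic hopper bin for bolts, fixed: 170 mm deep (x), 150 wide (y), 50 high, walls and floor 3 mm. Low front lip 22 mm high faces roughly to the robot; the sides rise to full height over the first 50 mm. Origin on the bench under the middle of the front lip's outer face; x runs from lip to back wall (inside: x 3 to 167 mm, y -72 to 72 mm, floor z = 3 mm).
- bin_nuts: Red plastic hopper-front parts bin for nuts, same size, shape, origin and axes as the blue one.
- bin_shackles: Yellow plastic hopper-front parts bin for shackles, same size, shape, origin and axes as the blue one.
- spanner: Bystander: steel combination spanner, 220 mm long, 8 mm thick, lying on the bench beside the bins. Origin under its middle, x along it. To be left alone.
- tape_measure: Bystander: tape measure with black and green case, 72 x 68 x 36 mm, lying on the bench beside the bins on the other side. Origin under its middle. To be left alone.

How it is judged (in metres and radians):
At the end, for the whole second after the job is handed in: Bolts on the blue bin's floor (axis under 21 mm above bench), within 0.45 rad of its length, heads to the low front; nuts flat (0.2 rad) on the red bin's floor; shackle flat (0.4 rad) on the yellow bin's floor; none on top of another, all released and still (x of bolt_long in the frame of bin_bolts between 0.012 and 0.165 m and y of bolt_long in the frame of bin_bolts between -0.068 and 0.068 m and z of bolt_long in the frame of bin_bolts between 0 and 0.021 m and linear speed of each of bolt_long, bolt_short, nut_large, nut_small, shackle below 0.02 m/s and angular speed of each of bolt_long, bolt_short, nut_large, nut_small, shackle below 0.3 rad/s and angle between the x axis of each of bolt_long, bolt_short and the x axis of bin_bolts, either way round below 0.45 rad and x of bin_bolts in the frame of bolt_long below -0.01 m and x of bolt_short in the frame of bin_bolts between 0.012 and 0.165 m and y of bolt_short in the frame of bin_bolts between -0.068 and 0.068 m and z of bolt_short in the frame of bin_bolts between 0 and 0.021 m and x of bin_bolts in the frame of bolt_short below -0.01 m and x of nut_large in the frame of bin_nuts between 0.012 and 0.165 m and y of nut_large in the frame of bin_nuts between -0.068 and 0.068 m and z of nut_large in the frame of bin_nuts between 0 and 0.021 m and angle between the z axis of each of nut_large, nut_small and the z axis of bin_nuts, either way round below 0.2 rad and x of nut_small in the frame of bin_nuts between 0.012 and 0.165 m and y of nut_small in the frame of bin_nuts between -0.068 and 0.068 m and z of nut_small in the frame of bin_nuts between 0 and 0.019 m and x of shackle in the frame of bin_shackles between 0.012 and 0.165 m and y of shackle in the frame of bin_shackles between -0.068 and 0.068 m and z of shackle in the frame of bin_shackles between 0 and 0.025 m and angle between the z axis of shackle and the z axis of bin_shackles, either way round below 0.4 rad); the robot touches nothing.
It fails at once if the spanner or the tape measure is moved by more than 25 mm (distance of any of spanner, tape_measure from where it was at the start of the episode above 0.025 m).
It also fails if it takes over 136 s, if anything falls off the work surface, if the arm or the gripper's body presses on something with over 40 N, if the wrist force passes 120 N, or if a joint passes its speed limit or range.

## Working session

There is one attempt and no reset: what is moved stays moved. The work goes in short steps, Python scripts to look and compute and a tool call to move; the robot and the scene stay as the last step left them, time stands still between calls to the robot, and variables do not carry over. Pictures are saved under pics/ and viewed, at most 14 in all, crops included, and the job is handed in when it is done.

```bash
ls; mkdir -p pics
```

Run:
```python
from cell import ctrl
import cv2
s=ctrl.read_state();print(s)
for n in("top","side","wrist"):
    im=ctrl.get_image(n);cv2.imwrite(f"pics/{n}0.png",im);print(n,ctrl.calibration(n))
```

```text
cell.py
pics
{'clock': 0.0, 'qpos': array([-1.27183883,  0.62936324,  0.03843244,  1.51837441, -0.02695139,
        0.99627627, -0.02004926]), 'qd': array([ 0.0001479 , -0.00108405, -0.00069476,  0.00026941,  0.00149594,
        0.00163685,  0.00218085]), 'tau': array([-1.14979603e-04, -5.63394499e+01,  1.22651037e+00, -1.93434656e+01,
        1.11147904e-02,  1.07781435e-02, -8.60560561e-06]), 'eef_pos': array([231.62883687, 606.66195977, 230.3757794 ]), 'tool_rot': array([-3.13969004e+00,  6.13133617e-05,  2.77681995e+00]), 'force': array([-0.19210828, -0.00856339, -0.23555564]), 'torque': array([-0.00875694,  0.00885618,  0.01584467]), 'gripper_force': 0.0, 'width': 85.63735377423777}
top {'fx': 463.08273478246264, 'fy': 463.08273478246264, 'cx': 276.0304740437902, 'cy': 214.54879380631897, 'rvec': array([ 2.16917165, -2.1446923 ,  0.10466786]), 'tvec': array([  -4.10032731,  533.36943113, 1257.66811824])}
side {'fx': 537.5998206865958, 'fy': 537.5998206865958, 'cx': 276.5050178669523, 'cy': 215.02879740678668, 'rvec': array([ 0.17206546, -2.83660861,  1.24856871]), 'tvec': array([ 509.41879854,   97.42734481, 1372.36279433])}
wrist {'fx': 290.9136100516417, 'fy': 290.9136100516417, 'cx': 278.18504642934937, 'cy': 210.35746818494923, 'hand_eye': array([[-8.14148620e-05, -9.57570597e-01, -2.88198794e-01,
         7.38805778e+01],
       [ 9.99999979e-01, -2.35870138e-05, -2.04125176e-04,
        -5.37077711e-02],
       [ 1.88666517e-04, -2.88198805e-01,  9.57570579e-01,
        -1.42157666e+02],
       [ 0.00000000e+00,  0.00000000e+00,  0.00000000e+00,
         1.00000000e+00]])}
```
View pics/top0.png

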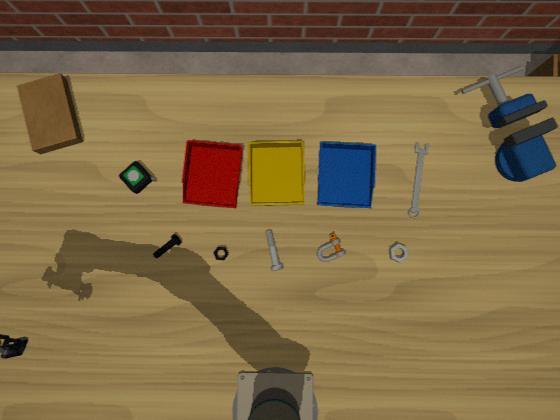

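View pics/side0.png

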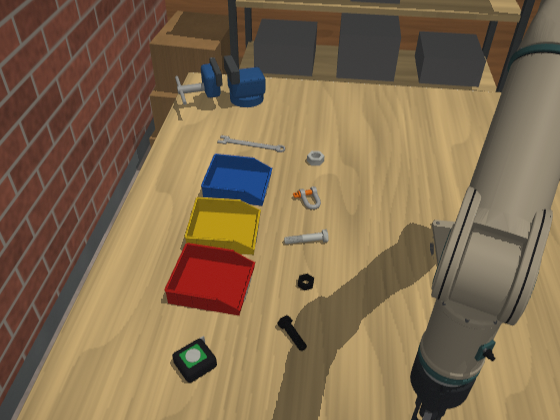

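The top view shows the bins at red (212,174), yellow (277,172) and blue (347,175). The parts are the short bolt (167,246), small nut (221,253), long bolt (274,250), shackle (331,248) and large nut (398,253). The side view shows the same layout. Next I'll enlarge both.

Run:
```python
import cv2
a=cv2.imread("pics/top0.png");s=cv2.imread("pics/side0.png")
def crop(im,x,y,w,h,k,n):
    c=cv2.resize(im[y:y+h,x:x+w],None,fx=k,fy=k,interpolation=cv2.INTER_CUBIC)
    for i in range(0,w,20):
        cv2.putText(c,str(x+i),(i*k,8),0,.3,(255,255,255),1);cv2.line(c,(i*k,10),(i*k,16),(255,255,255),1)
    for i in range(0,h,20):
        cv2.putText(c,str(y+i),(0,i*k+3),0,.3,(255,255,255),1)
    cv2.imwrite(n,c)
crop(a,140,225,130,50,6,"pics/t1.png")
crop(a,260,225,156,50,5,"pics/t2.png")
crop(s,260,140,90,220,1,"pics/x.png")
# stack
c1=cv2.imread("pics/t1.png");c2=cv2.imread("pics/t2.png")
o=cv2.vconcat([c1,c2]);cv2.imwrite("pics/t12.png",o) 
crop(a,176,132,206,84,3,"pics/tb.png")
crop(s,265,140,80,110,5,"pics/s1.png");crop(s,265,250,80,110,5,"pics/s2.png")
cv2.imwrite("pics/s12.png",cv2.hconcat([cv2.imread("pics/s1.png"),cv2.imread("pics/s2.png")]))
```

View pics/t12.png

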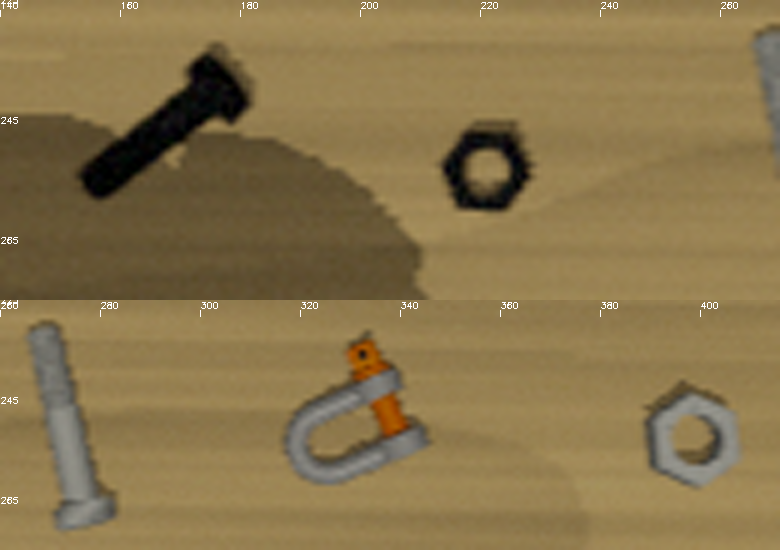

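View pics/s12.png

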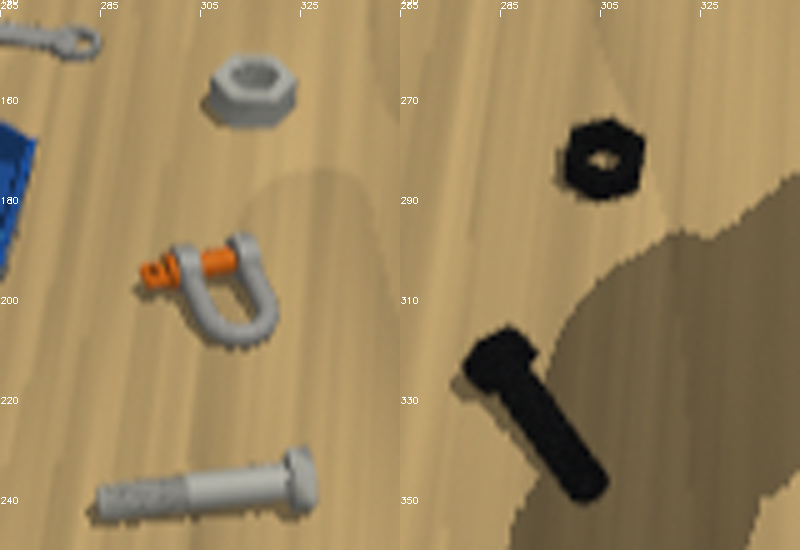

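View pics/tb.png

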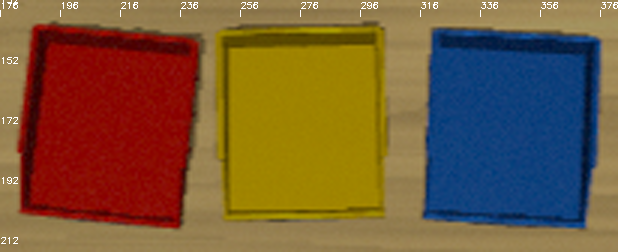

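Readings from the crops, in full-image pixels:

| Part | Top view | Side view |
|---|---|---|
| Short bolt, head | (179,238) | (283,322) |
| Short bolt, tip | (155,256) | (303,348) |
| Small nut | (221,253) | (306,282) |
| Long bolt, head | (277,269) | (326,236) |
| Long bolt, tip | (269,230) | (285,240) |
| Shackle crown | (318,253) | (313,208) |
| Shackle eyes | (336.6,241.6), (341.6,252.4) | (302,192), (313.6,189.6) |
| Large nut | (399,253) | (316,155) |

Bin corners are read from the third crop. Next I'll triangulate these and overlay the fitted models.

Create h.py:
```python
import numpy as np,cv2
from cell import ctrl
from scipy.optimize import least_squares
from scipy.spatial.transform import Rotation as R
C={n:ctrl.calibration(n) for n in("top","side")}
def K(c):return np.array([[c["fx"],0,c["cx"]],[0,c["fy"],c["cy"]],[0,0,1.]])
def proj(n,P):
    c=C[n];return cv2.projectPoints(np.float64(P).reshape(-1,1,3),c["rvec"],c["tvec"],K(c),None)[0].reshape(-1,2)
def tri(t,s):
    f=lambda p:np.r_[proj("top",p)[0]-t,proj("side",p)[0]-s]
    r=least_squares(f,[550,0,10]);return r.x,np.abs(r.fun).max()
def T(p,yaw,L):
    return np.array(L)@R.from_euler('z',yaw).as_matrix().T+np.r_[p[0],p[1],0]
```

Run:
```python
from h import *
np.set_printoptions(precision=1,suppress=True)
for n,t,s in[("sb head",(179.2,238.3),(283,322)),("sb tip",(155,256.3),(303,347.6)),("nutS top",(221.2,253.3),(305.6,281.6)),
 ("lb head",(276.8,269),(326,236)),("lb tip",(268.6,230),(285,240.4)),("crown",(317.6,253),(313,208)),
 ("eyeH",(336.6,241.6),(302,192.4)),("eye2",(341.6,252.4),(313.6,189.6)),("nutL top",(399,253),(315.8,154.8))]:
    print(n,*tri(t,s))
bins={"red":[(183.3,202.7),(236.3,207.7),(187.7,140.3),(242,145.3)],"yellow":[(251.3,204.3),(304,204.3),(248.7,141.3),(304,141.3)],"blue":[(317.7,204.3),(371,207.3),(320.7,141.7),(376,145)]}
L=[(0,75,22),(0,-75,22),(170,75,50),(170,-75,50)]
W=L+[(50,75,50),(50,-75,50),(0,75,0),(0,-75,0)]
top=cv2.imread("pics/top0.png");sd=cv2.imread("pics/side0.png")
k=4;a=cv2.resize(sd[145:320,160:280],None,fx=k,fy=k)
for b,px in bins.items():
    r=least_squares(lambda q:(proj("top",T(q[:2],q[2],L))-px).ravel(),[650,0,0]);print(b,r.x[:2],round(r.x[2],3),np.abs(r.fun).max())
    for p in proj("side",T(r.x[:2],r.x[2],W)): cv2.circle(a,tuple(np.int32((p-[160,145]+.5)*k)),3,(255,255,255),-1)
cv2.imwrite("pics/ov.png",a)
```

```text
sb head [465.9 275.6   3.1] 0.034720613951634505
sb tip [415.4 340.7   8.8] 0.42045310509615774
nutS top [424.7 154.9   7.1] 0.02628726554394234
lb head [383.4  -1.8  11.8] 0.17089758834123359
lb tip [489.9  22.7   6.9] 0.7038183592599694
crown [ 426.8 -115.6    3.8] 0.7452185616080556
eyeH [ 460.5 -167.9   12.7] 0.1828201015640616
eye2 [ 429.6 -181.4   15.3] 0.5185171102059485
nutL top [ 431.5 -338.6   22.8] 0.21963641606220108
red [560.  188.7] -0.082 0.5981873100352288
yellow [564.8  -1.2] 0.022 1.020227778821635
blue [ 561.7 -188.6] -0.048 0.6362800886943774
```

View pics/ov.png

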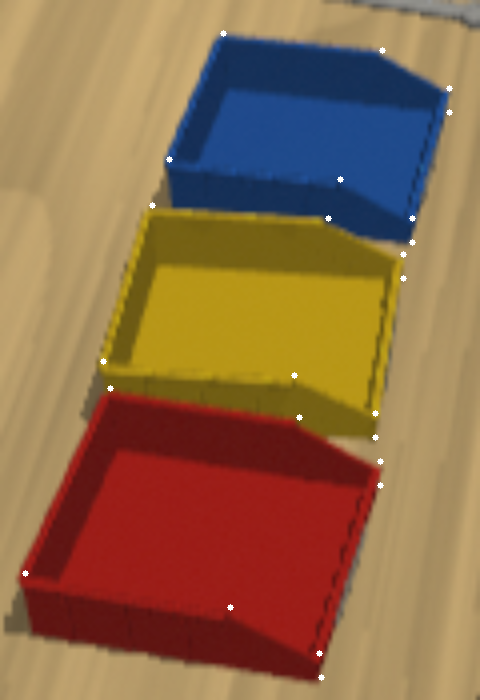

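The bin models fitted from the top view land on the side-view corners to within about 2 px, so bin poses and heights agree. Height readings for the small parts are noisy, so I'll refine those with the wrist camera from two lookouts.

Add to h.py:
```python
def plan(x,y,z,yaw):
    """turn about tool z, then shift in the turned tool axes"""
    s=ctrl.read_state();w=s["tool_rot"][2];M=R.from_euler('xyz',[np.pi,0,yaw]).as_matrix()
    d=M.T@(np.r_[x,y,z]-s["eef_pos"]);rz=(w-yaw+np.pi)%(2*np.pi)-np.pi
    print("turn",round(rz,3),"shift",d.round(1),"t",round(s["clock"],1),"q7",s["qpos"][6].round(2))
def shot(name):
    s=ctrl.read_state();im=ctrl.get_image("wrist");cv2.imwrite(f"pics/{name}.png",im)
    M=np.eye(4);M[:3,:3]=R.from_euler('xyz',s["tool_rot"]).as_matrix();M[:3,3]=s["eef_pos"]
    c=ctrl.calibration("wrist");X=np.linalg.inv(M@c["hand_eye"])
    np.savez(f"pics/{name}.npz",X=X,K=K(c))
def wray(name,px):
    d=np.load(f"pics/{name}.npz");X=np.linalg.inv(d["X"]);v=X[:3,:3]@np.linalg.inv(d["K"])@np.r_[px,1.]
    return X[:3,3],v
def wz(name,px,z):
    o,v=wray(name,px);return (o+v*(z-o[2])/v[2])[:2]
def wtri(a,pa,b,pb):
    o1,v1=wray(a,pa);o2,v2=wray(b,pb);k=np.linalg.lstsq(np.c_[v1,-v2],o2-o1,rcond=None)[0]
    p,q=o1+k[0]*v1,o2+k[1]*v2;return (p+q)/2,np.linalg.norm(p-q)
```

```text
(no output)
```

nudge_tcp --moves '[[[0, 0, 0, 0, 0, -0.12, 85], [0, 0, 0, 0, 0, -0.12, 85], [0, 0, 0, 0, 0, -0.125, 85], [-22, -43, 3, 0, 0, 0, 85], [-22, -43, 3, 0, 0, 0, 85], [-22, -43, 3, 0, 0, 0, 85], [-22, -43, 3, 0, 0, 0, 85], [-22, -43, 3, 0, 0, 0, 85], [-22, -43, 3, 0, 0, 0, 85], [-22, -43, 3, 0, 0, 0, 85], [-22, -43, 3, 0, 0, 0, 85], [-22, -43, 3, 0, 0, 0, 85]]]'

```text
clock: 1.35
eef_pos: [430.5, 218.5, 204.2]
tool_rot: [3.142, 0.0, -3.141]
force: [0.6, -0.1, -0.8]
width: 85.1
gripper_force: 0.0
```

nudge_tcp --moves '[[[-22, -43, 3, 0, 0, 0, 85], [0, 0, 0, 0, 0, 0, 85], [0, 0, 0, 0, 0, 0, 85]]]'

```text
clock: 1.65
eef_pos: [452.3, 176.0, 201.1]
tool_rot: [-3.141, -0.001, 3.138]
force: [-0.2, 0.5, 0.9]
width: 84.9
gripper_force: 0.0
```

```bash
python3 -c "
from h import *
shot('w1');plan(450,-66,200,np.pi)"
```

```text
turn -0.0 shift [   1.7 -243.6    1.2] t 1.7 q7 1.1
```

nudge_tcp --moves '[[[0, -48, 0, 0, 0, 0, 85], [0, -49, 0, 0, 0, 0, 85], [0, -49, 0, 0, 0, 0, 85], [0, -49, 0, 0, 0, 0, 85], [0, -49, 0, 0, 0, 0, 85], [0, 0, 0, 0, 0, 0, 85], [0, 0, 0, 0, 0, 0, 85]]]'

```text
clock: 2.4
eef_pos: [452.1, -66.1, 201.3]
tool_rot: [3.141, 0.0, 3.141]
force: [-0.4, 1.1, -0.3]
width: 84.6
gripper_force: 0.0
```

```bash
python3 -c "
from h import *
shot('w2')
for n in('w1','w2'):
    i=cv2.imread(f'pics/{n}.png');i=cv2.resize(i,(800,600),interpolation=cv2.INTER_CUBIC);cv2.imwrite(f'pics/{n}b.png',i)"
```

```text
(no output)
```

View pics/w1b.png

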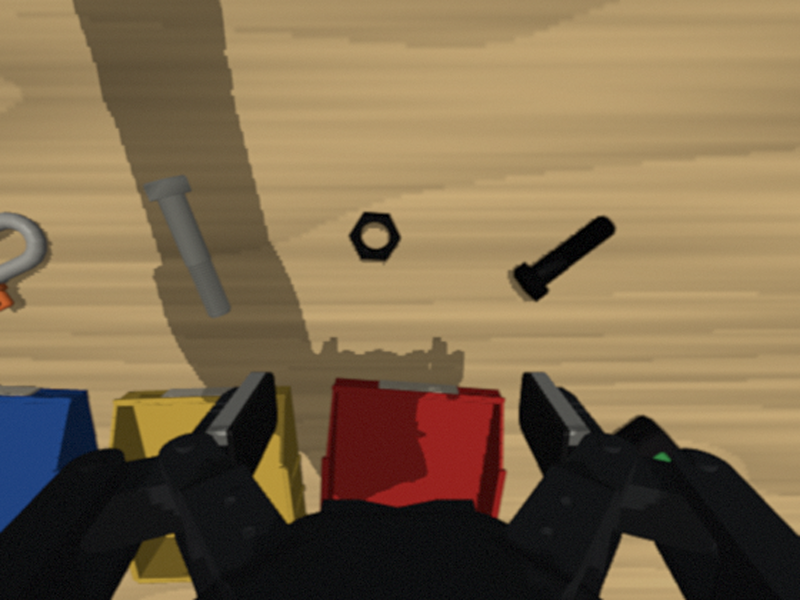

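View pics/w2b.png

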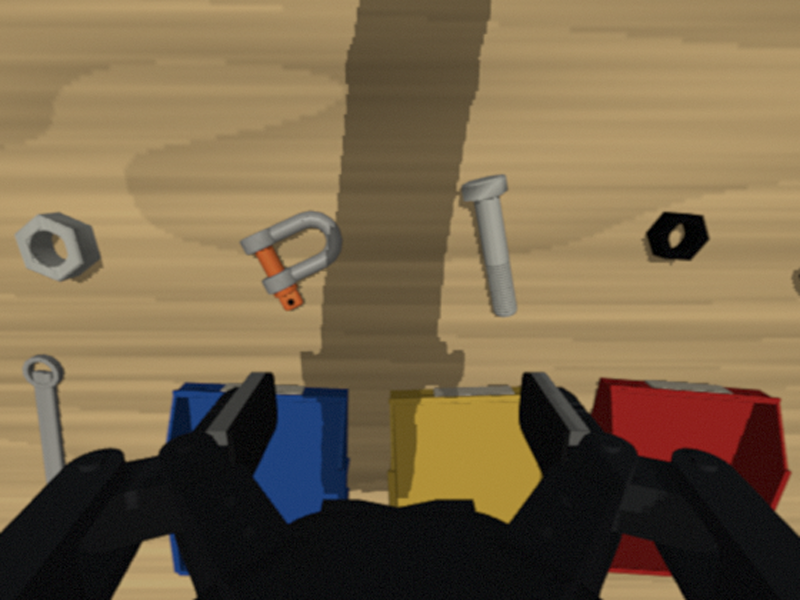

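Readings from the enlarged wrist views (divide by 1.4286 for image pixels):

| Part | w1 | w2 |
|---|---|---|
| Short bolt | head (523,283), tip (607,224) | out of view |
| Small nut | (375,235) | (676,236) |
| Long bolt, head | (167,184) | (485,184) |
| Long bolt, tip | (220,312) | (505,313) |
| Shackle crown | (46,243) | (341,241) |
| Shackle eyes | out of view | (257,242), (277,283) |
| Large nut | out of view | hole (47,247) |

Run:
```python
from h import *
np.set_printoptions(precision=1,suppress=True)
p=lambda *a:np.array(a)*.7
for n,a,b in[("nutS top",p(375,235),p(676,236)),("lb head",p(167,184),p(485,184)),("lb tip",p(220,312),p(505,313)),("crown",p(46,243),p(341,241)),("red lipL",p(333,381),p(600,380)),("yel lipL",p(116,402),p(390,398))]:
    print(n,*wtri("w1",a,"w2",b))
def tz(px,z): # top-camera ray at z
    return least_squares(lambda q:proj("top",[q[0],q[1],z])[0]-px,[500,0]).x
print("sb head",wz("w1",p(523,283),14),tz((179.2,238.3),14),"tip",wz("w1",p(607,224),12),tz((155,256.3),12))
print("nutS",wz("w1",p(375,235),20),wz("w2",p(676,236),20),tz((221.2,253.3),20))
print("lb head",wz("w2",p(485,184),14),tz((276.8,269),14),"tip",wz("w2",p(505,313),11),tz((268.6,230),11))
print("crown",wz("w2",p(341,241),11),tz((317.6,253),11),"eyes",wz("w2",p(257,242),15),tz((341.6,252.4),15),wz("w2",p(277,283),15),tz((336.6,241.6),15))
print("nutL",wz("w2",p(47,247),24),tz((399,253),24))
# wrist+top joint heights
def wt(name,px,t):
    o,v=wray(name,px);r=least_squares(lambda k:proj("top",o+k*v)[0]-t,[300.]);return (o+r.x*v),np.abs(r.fun).max()
print("nutL",wt("w2",p(47,247),(399,253)),"sb tip",wt("w1",p(607,224),(155,256.3)))
```

```text
nutS top [424.5 158.1   8.7] 0.8948842269150805
lb head [384.2   0.9  14.8] 0.6005324503976206
lb tip [489.4  25.4   8.8] 1.4271353036921113
crown [ 430.  -112.1    3.3] 0.6171081440658542
red lipL [555.8 117.4   4.4] 0.5254721973834431
yel lipL [567.5 -72.4  17.7] 2.5680002579388215
sb head [462.8 278.6] [465.2 273.2] tip [415.6 341.5] [414.1 339.8]
nutS [422.5 158.7] [423.4 150.6] [424.5 153.2]
lb head [384.5   1. ] [383.   -1.8] tip [489.4  24.9] [491.6  22.6]
crown [ 428.5 -111. ] [ 428.7 -115.1] eyes [ 428.7 -177. ] [ 431.  -181.5] [ 462.2 -164. ] [ 460.9 -167.7]
nutL [ 431.1 -336.5] [ 431.  -338.3]
nutL (array([ 431.6, -338.8,   21.3]), np.float64(0.20215865340082928)) sb tip (array([414.6, 337.2,  20.5]), np.float64(0.24126427773757086))
```

Heights agree with the bench-level expectation within the calibration error, and the views agree to about 4 mm in the plane. That is well inside the finger opening, so I'll start with the long bolt: origin (431,10.5), axis yaw 0.223.

```bash
python3 -c "
from h import *
plan(431,10.5,60,.223+np.pi)"
```

```text
turn -0.22 shift [  4.1  78.  141.3] t 2.5 q7 1.63
```

nudge_tcp --moves '[[[0, 0, 0, 0, 0, -0.11, 60], [0, 0, 0, 0, 0, -0.11, 60], [1, 26, 35, 0, 0, 0, 60], [1, 26, 35, 0, 0, 0, 60], [1, 26, 35, 0, 0, 0, 60], [1, 0, 36, 0, 0, 0, 60], [0, 0, 0, 0, 0, 0, 60], [0, 0, 0, 0, 0, 0, 60]]]'

```text
clock: 3.25
eef_pos: [430.8, 10.2, 60.4]
tool_rot: [3.141, -0.001, -2.918]
force: [1.2, -0.8, 0.0]
width: 60.2
gripper_force: 0.0
```

```bash
python3 -c "
from h import *
plan(431,10.5,3,.223+np.pi);shot('w3')
i=cv2.imread('pics/w3.png');print((i[:,:,0]>=0).shape)"
```

```text
turn 0.0 shift [-0.2  0.2 57.4] t 3.2 q7 1.59
(420, 560)
```

View pics/w3.png

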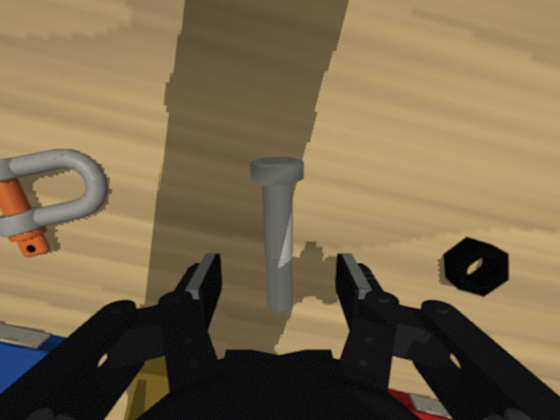

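The bolt (278,160–310) lies straight and midway between the fingers (205 and 350). Descending and gripping.

nudge_tcp --moves '[[[0, 0, 25, 0, 0, 0, 60], [0, 0, 18, 0, 0, 0, 60], [0, 0, 9, 0, 0, 0, 60], [0, 0, 5, 0, 0, 0, 60], [0, 0, 0, 0, 0, 0, 15], [0, 0, 0, 0, 0, 0, 15], [0, 0, 0, 0, 0, 0, 15], [0, 0, 0, 0, 0, 0, 15], [0, 0, 0, 0, 0, 0, 15], [0, 0, 0, 0, 0, 0, 15]]]'

```text
clock: 4.3
eef_pos: [427.6, 5.1, 23.2]
tool_rot: [-3.134, -0.012, -2.921]
force: [-0.3, 0.6, -0.3]
width: 14.8
gripper_force: 0.0
```

nudge_tcp --moves '[[[0, 0, 0, 0, 0, 0, 15], [0, 0, -40, 0, 0, 0, 15], [0, 0, -45, 0, 0, 0, 15], [0, 0, -45, 0, 0, 0, 15]]]'

```text
clock: 4.7
eef_pos: [427.9, 6.5, 154.2]
tool_rot: [-3.136, -0.015, -2.92]
force: [1.3, -0.6, 0.8]
width: 15.3
gripper_force: 0.0
```

The grip missed: the tool stopped at z=23 and the fingers closed to 15 mm with no force. I need to look.

```bash
python3 -c "
from h import *
s=ctrl.read_state();print(s['qpos'],s['eef_pos'],s['width']);shot('w4')"
```

```text
[ 0.34610481  0.51400896 -0.60874631  2.16723548  0.51661316  0.620311
  1.15557061] [427.91386973   6.50871295 154.21615013] 15.318477629742679
```

View pics/w4.png

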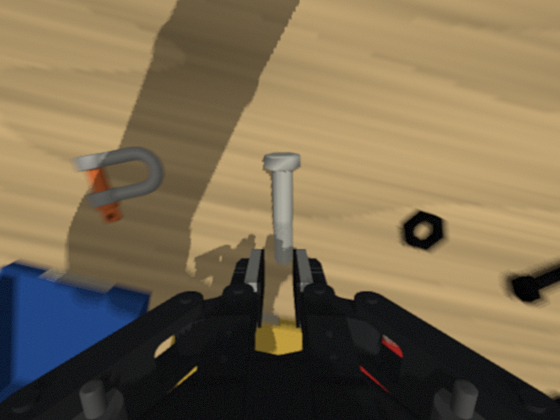

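The bolt is still lying where it was at (283,155–260) and the fingers are empty. The tool was limited on the way down, perhaps by a joint range or speed. I'll descend again in stages and read the joints.

nudge_tcp --moves '[[[0, 0, 30, 0, 0, 0, 60], [0, 0, 30, 0, 0, 0, 60], [0, 0, 30, 0, 0, 0, 60], [0, 0, 10, 0, 0, 0, 60], [0, 0, 10, 0, 0, 0, 60], [0, 0, 0, 0, 0, 0, 60]]]'

```text
clock: 5.35
eef_pos: [426.7, 5.4, 42.0]
tool_rot: [-3.135, -0.015, -2.92]
force: [-0.6, -0.9, 0.3]
width: 60.1
gripper_force: 0.0
```

```bash
python3 -c "
from h import *
s=ctrl.read_state();print(s['qpos'].round(2));plan(431,10.5,3,.223+np.pi)"
```

```text
[ 0.14  0.71 -0.33  2.25  0.79  0.31  0.91]
turn -0.001 shift [-5.3  4.1 39. ] t 5.3 q7 0.91
```

q6 is at 0.31 with a limit of 0.23, so the wrist range stopped the descent at this short radius. Tilting the tips towards the robot, in the plane of the bolt, frees the wrist.

Add to h.py:
```python
def go(x,y,z):
    """shift in the tool axes as they stand"""
    s=ctrl.read_state();M=R.from_euler('xyz',s["tool_rot"]).as_matrix()
    print("shift",(M.T@(np.r_[x,y,z]-s["eef_pos"])).round(1),"rot",s["tool_rot"].round(3),"down",(M.T@[0,0,-1]).round(3),"q",s["qpos"].round(2),"t",round(s["clock"],1))
```

```text
(no output)
```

nudge_tcp --moves '[[[0, 0, 0, 0, 0.12, 0, 60], [0, 0, 0, 0, 0.12, 0, 60], [0, 0, 0, 0, 0, 0, 60], [0, 0, 0, 0, 0, 0, 60]]]'

```text
clock: 5.75
eef_pos: [427.8, 5.1, 42.7]
tool_rot: [-3.134, -0.246, -2.923]
force: [-0.6, -0.6, 0.4]
width: 59.7
gripper_force: 0.0
```

```bash
python3 -c "
from h import *
go(431,10.5,5)"
```

```text
shift [-13.4   4.9  35.5] rot [-3.134 -0.246 -2.923] down [-0.243  0.007  0.97 ] q [ 0.23  0.81 -0.52  2.04  0.6   0.72  1.08] t 5.8
```

nudge_tcp --moves '[[[-5, 2, 13, 0, 0, 0, 60], [-5, 2, 12, 0, 0, 0, 60], [-3, 1, 8, 0, 0, 0, 60], [0, 0, 0, 0, 0, 0, 60], [0, 0, 0, 0, 0, 0, 60]]]'

```text
clock: 6.25
eef_pos: [430.8, 10.8, 7.4]
tool_rot: [-3.133, -0.248, -2.922]
force: [-0.4, -0.1, 1.1]
width: 60.2
gripper_force: 0.0
```

```bash
python3 -c "
from h import *
go(431,10.5,5)"
```

```text
shift [-0.7 -0.3  2.2] rot [-3.133 -0.248 -2.922] down [-0.246  0.008  0.969] q [ 0.19  0.87 -0.48  2.03  0.65  0.66  1.03] t 6.2
```

nudge_tcp --moves '[[[0, 0, 0, 0, 0, 0, 10], [0, 0, 0, 0, 0, 0, 10], [0, 0, 0, 0, 0, 0, 10], [0, 0, 0, 0, 0, 0, 10], [0, 0, 0, 0, 0, 0, 10], [0, 0, 0, 0, 0, 0, 10], [0, 0, 0, 0, 0, 0, 10], [0, 0, 0, 0, 0, 0, 10]]]'

```text
clock: 7.05
eef_pos: [431.6, 10.5, 8.1]
tool_rot: [-3.133, -0.247, -2.923]
force: [-0.0, -1.2, 5.9]
width: 17.6
gripper_force: 58.5
```

nudge_tcp --moves '[[[5, 0, -20, 0, 0, 0, 10], [10, 0, -38, 0, 0, 0, 10], [10, 0, -39, 0, 0, 0, 10], [0, 0, 0, 0, -0.123, 0, 10], [0, 0, 0, 0, -0.123, 0, 10], [0, 0, 0, 0, 0, 0.134, 10], [0, 0, 0, 0, 0, 0.134, 10], [0, 0, 0, 0, 0, 0, 10]]]'

```text
clock: 7.85
eef_pos: [430.3, 11.2, 107.9]
tool_rot: [-3.133, 0.001, 3.094]
force: [-0.8, -0.8, -2.8]
width: 17.4
gripper_force: 59.3
```

```bash
python3 -c "
from h import *
plan(635,-222,100,np.pi-.048)"
```

```text
turn 0.0 shift [-215.7 -223.1    7.9] t 7.8 q7 0.82
```

nudge_tcp --moves '[[[-27, -28, 0, 0, 0, 0, 10], [-27, -28, 0, 0, 0, 0, 10], [-27, -28, 0, 0, 0, 0, 10], [-27, -28, 0, 0, 0, 0, 10], [-27, -28, 0, 0, 0, 0, 10], [-27, -28, 0, 0, 0, 0, 10], [-27, -28, 0, 0, 0, 0, 10], [-26, -27, 0, 0, 0, 0, 10], [0, 0, 0, 0, 0, 0, 10], [0, 0, 0, 0, 0, 0, 10]]]'

```text
clock: 8.85
eef_pos: [634.1, -222.2, 108.3]
tool_rot: [-3.135, -0.001, 3.095]
force: [-0.9, 0.4, -2.5]
width: 17.4
gripper_force: 59.3
```

```bash
python3 -c "
from h import *
shot('w5');plan(635,-222,11,np.pi-.048)"
```

```text
turn 0.003 shift [-1.3 -1.2 97.6] t 8.9 q7 1.38
```

View pics/w5.png

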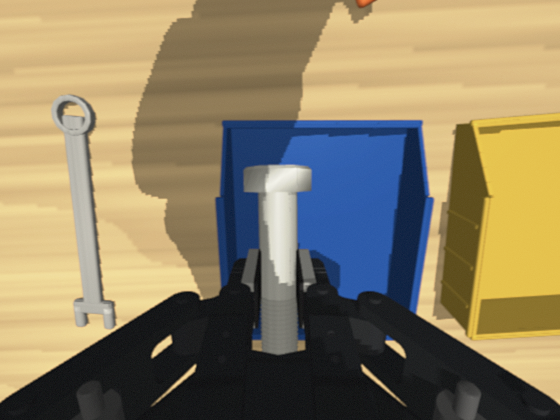

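The bolt hangs at (278,165–350) over the left third of the blue bin (lip 224–425), head towards the lip. It was gripped with a tilt, so I'll tilt back by the same amount to level it and then lower.

nudge_tcp --moves '[[[0, 0, 0, 0, 0.123, 0, 10], [0, 0, 0, 0, 0.123, 0, 10], [-10, 0, 38, 0, 0, 0, 10], [-6, 0, 25, 0, 0, 0, 10], [-4, 0, 15, 0, 0, 0, 10], [-2, 0, 8, 0, 0, 0, 10], [0, 0, 0, 0, 0, 0, 10], [0, 0, 0, 0, 0, 0, 10]]]'

```text
clock: 9.7
eef_pos: [636.1, -222.2, 22.3]
tool_rot: [-3.133, -0.243, 3.093]
force: [0.3, -0.7, -2.2]
width: 17.4
gripper_force: 59.5
```

```bash
python3 -c "
from h import *
go(635,-222,12)"
```

```text
shift [-1.4  0.3 10.2] rot [-3.133 -0.243  3.093] down [-0.241  0.008  0.971] q [ 0.5   1.07 -0.5   1.3   0.52  1.15  1.42] t 9.7
```

nudge_tcp --moves '[[[-1, 0, 5, 0, 0, 0, 10], [-1, 0, 4, 0, 0, 0, 10], [0, 0, 1, 0, 0, 0, 10], [0, 0, 0, 0, 0, 0, 10]]]'

```text
clock: 10.1
eef_pos: [635.2, -222.5, 11.4]
tool_rot: [-3.133, -0.244, 3.092]
force: [1.0, -0.6, -0.0]
width: 17.5
gripper_force: 59.9
```

nudge_tcp --moves '[[[0, 0, 0, 0, 0, 0, 36], [0, 0, 0, 0, 0, 0, 36], [0, 0, 0, 0, 0, 0, 36], [0, 0, 0, 0, 0, 0, 36], [5, 0, -20, 0, 0, 0, 36], [10, 0, -39, 0, 0, 0, 36], [10, 0, -39, 0, 0, 0, 36], [0, 0, 0, 0, -0.123, 0, 60], [0, 0, 0, 0, -0.12, 0, 60], [0, 0, 0, 0, 0, 0, 60]]]'

```text
clock: 11.1
eef_pos: [629.7, -221.9, 113.7]
tool_rot: [-3.132, -0.005, 3.095]
force: [0.1, -0.2, 0.7]
width: 60.2
gripper_force: 0.0
```

```bash
python3 -c "
from h import *
shot('w6');plan(439,-156,120,1.87)"
```

```text
turn 1.224 shift [ 120.4 -165.1   -6.2] t 11.2 q7 1.38
```

Bolt released and the tool lifted clear. Next is the shackle: origin (439,-150), tool yaw 1.85.

nudge_tcp --moves '[[[0, 0, 0, 0, 0, 0.138, 75], [0, 0, 0, 0, 0, 0.138, 75], [0, 0, 0, 0, 0, 0.138, 75], [0, 0, 0, 0, 0, 0.138, 75], [0, 0, 0, 0, 0, 0.138, 75], [0, 0, 0, 0, 0, 0.138, 75], [0, 0, 0, 0, 0, 0.138, 75], [0, 0, 0, 0, 0, 0.138, 75], [0, 0, 0, 0, 0, 0.138, 75], [0, 0, 0, 0, 0, 0, 75]]]'

```text
clock: 12.15
eef_pos: [636.4, -220.8, 112.6]
tool_rot: [-3.137, 0.007, 1.853]
force: [0.2, 0.7, 0.6]
width: 75.0
gripper_force: 0.0
```

```bash
python3 -c "
from h import *
plan(439,-150,90,1.85)"
```

```text
turn 0.003 shift [ 122.4 -170.2   22.6] t 12.2 q7 0.38
```

nudge_tcp --moves '[[[24, -34, 0, 0, 0, 0, 75], [24, -34, 0, 0, 0, 0, 75], [24, -34, 2, 0, 0, 0, 75], [25, -34, 10, 0, 0, 0, 75], [25, -34, 10, 0, 0, 0, 75], [0, 0, 0, 0, 0, 0, 75], [0, 0, 0, 0, 0, 0, 75]]]'

```text
clock: 12.85
eef_pos: [438.2, -151.4, 90.1]
tool_rot: [-3.137, 0.007, 1.857]
force: [1.6, -0.1, 0.7]
width: 75.0
gripper_force: 0.0
```

Run:
```python
from h import *
np.set_printoptions(precision=1,suppress=True)
shot('w7');i=cv2.imread('pics/w7.png');h=cv2.cvtColor(i,cv2.COLOR_BGR2HSV)
m=cv2.inRange(h,(3,180,90),(15,255,255));p=cv2.findNonZero(m)[:,0,:].astype(float);print("orange n",len(p),"mean",wz('w7',p.mean(0),11),"px",p.mean(0))
cv2.imwrite('pics/w7c.png',i)
go(439,-150,2)
```

```text
orange n 812 mean [ 458.9 -164.5] px [298.9 239.5]
shift [ 2.7  0.1 88.3] rot [-3.1  0.   1.9] down [0. 0. 1.] q [ 0.4  0.6 -0.2  2.1  0.3  0.4  0.3] t 12.9
```

View pics/w7.png

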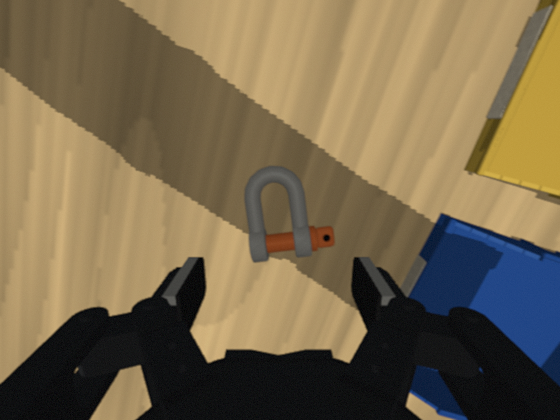

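The shackle sits centred between the fingers: crown (274,166), eyes (259,247) and (304,244), axis turned a few hundredths of a radian.

Run:
```python
from h import *
c=wz('w7',(274,166),11);e=(wz('w7',(259,247),14)+wz('w7',(304,244),14))/2
d=e-c;print(c,e,np.linalg.norm(d),np.arctan2(d[1],d[0])+np.pi);o=c+d*40/62;print(o)
plan(*(o-d*2/62),3,np.arctan2(d[1],d[0])+np.pi)
```

```text
[ 422.62102107 -112.52144276] [ 446.32599171 -172.48880408] 64.48263376488585 1.9472425890109144
[ 437.91455051 -151.21006296]
turn -0.092 shift [ 3.4 -1.4 87.3] t 12.9 q7 0.27
```

nudge_tcp --moves '[[[2, -1, 0, 0, 0, -0.07, 75], [0, 0, 30, 0, 0, 0, 75], [0, 0, 25, 0, 0, 0, 75], [0, 0, 0, 0, 0, 0, 75], [0, 0, 0, 0, 0, 0, 75]]]'

```text
clock: 13.4
eef_pos: [437.0, -150.7, 34.9]
tool_rot: [-3.137, 0.007, 1.924]
force: [-0.2, 0.4, 0.9]
width: 74.7
gripper_force: 0.0
```

```bash
python3 -c "
from h import *
go(438.5,-149.5,3)"
```

```text
shift [ 0.8  2.  31.9] rot [-3.137  0.007  1.924] down [0.007 0.005 1.   ] q [ 0.35  0.72 -0.12  2.18  0.36  0.26  0.26] t 13.4
```

nudge_tcp --moves '[[[0, 0, 0, 0, 0.1, 0, 75], [0, 0, 0, 0, 0.1, 0, 75], [0, 0, 0, 0, 0, 0, 75], [0, 0, 0, 0, 0, 0, 75]]]'

```text
clock: 13.8
eef_pos: [436.0, -151.7, 35.6]
tool_rot: [-3.138, -0.191, 1.919]
force: [-1.0, 0.3, 0.4]
width: 74.6
gripper_force: 0.0
```

```bash
python3 -c "
from h import *
go(437,-147,5)"
```

```text
shift [-1.8  2.6 30.8] rot [-3.138 -0.191  1.919] down [-0.19   0.004  0.982] q [ 0.64  0.79 -0.39  2.05  0.28  0.48  0.43] t 13.8
```

nudge_tcp --moves '[[[-1, 1, 15, 0, 0, 0, 75], [-1, 1, 10, 0, 0, 0, 75], [0, 0.5, 5, 0, 0, 0, 75], [0, 0, 0, 0, 0, 0, 75], [0, 0, 0, 0, 0, 0, 75]]]'

```text
clock: 14.3
eef_pos: [436.4, -145.5, 5.2]
tool_rot: [-3.136, -0.193, 1.923]
force: [-0.0, 0.1, 0.0]
width: 74.8
gripper_force: 0.0
```

```bash
python3 -c "
from h import *
go(437,-147,5)"
```

```text
shift [-1.6  0.  -0.1] rot [-3.136 -0.193  1.923] down [-0.192  0.005  0.981] q [ 0.6   0.84 -0.36  2.06  0.3   0.42  0.42] t 14.3
```

nudge_tcp --moves '[[[0, 0, 0, 0, 0, 0, 40], [0, 0, 0, 0, 0, 0, 40], [0, 0, 0, 0, 0, 0, 40], [0, 0, 0, 0, 0, 0, 40], [0, 0, 0, 0, 0, 0, 40], [0, 0, 0, 0, 0, 0, 40]]]'

```text
clock: 14.9
eef_pos: [436.2, -146.3, 6.0]
tool_rot: [-3.136, -0.193, 1.92]
force: [-1.1, 0.7, 9.5]
width: 45.9
gripper_force: 59.4
```

nudge_tcp --moves '[[[4, 0, -20, 0, 0, 0, 40], [7, 0, -35, 0, 0, 0, 40], [8, 0, -40, 0, 0, 0, 40], [0, 0, 0, 0, 0, 0, 40]]]'

```text
clock: 15.3
eef_pos: [439.4, -146.5, 105.7]
tool_rot: [3.141, -0.188, 1.922]
force: [0.6, -0.1, -2.9]
width: 45.6
gripper_force: 62.8
```

```bash
python3 -c "
from h import *
go(650,3,100)"
```

```text
shift [ 65.7 249.1  18.5] rot [ 3.141 -0.188  1.922] down [-0.187 -0.001  0.982] q [ 0.68  0.67 -0.46  2.02  0.22  0.63  0.45] t 15.3
```

nudge_tcp --moves '[[[11, 41, 3, 0, 0, 0, 40], [11, 41, 3, 0, 0, 0, 40], [11, 42, 3, 0, 0, 0, 40], [11, 42, 3, 0, 0, 0, 40], [11, 42, 3, 0, 0, 0, 40], [11, 41, 3, 0, 0, 0, 40], [0, 0, 0, 0, 0, 0, 40], [-6, 0, 31, 0, 0, 0, 40], [-6, 0, 31, 0, 0, 0, 40], [-3, 0, 15, 0, 0, 0, 40], [0, 0, 0, 0, 0, 0, 40]]]'

```text
clock: 16.4
eef_pos: [643.5, 3.6, 13.9]
tool_rot: [-3.13, -0.196, 1.92]
force: [-0.9, -0.5, -3.1]
width: 45.8
gripper_force: 62.7
```

```bash
python3 -c "
from h import *
go(650,3,10)"
```

```text
shift [-3.5  5.9  3.2] rot [-3.13  -0.196  1.92 ] down [-0.194  0.011  0.981] q [ 0.27  0.97 -0.39  1.58  0.21  0.73  0.21] t 16.4
```

nudge_tcp --moves '[[[-0.6, 0, 3, 0, 0, 0, 40], [-0.4, 0, 2, 0, 0, 0, 40], [0, 0, 0, 0, 0, 0, 40], [0, 0, 0, 0, 0, 0, 62], [0, 0, 0, 0, 0, 0, 62], [0, 0, 0, 0, 0, 0, 62], [0, 0, 0, 0, 0, 0, 62], [4, 0, -20, 0, 0, 0, 62], [8, 0, -40, 0, 0, 0, 62], [9, 0, -45, 0, 0, 0, 62], [0, 0, 0, 0, -0.095, 0, 62], [0, 0, 0, 0, -0.095, 0, 62]]]'

```text
clock: 17.6
eef_pos: [648.7, 3.2, 121.5]
tool_rot: [-3.141, 0.001, 1.919]
force: [0.6, 0.9, -1.2]
width: 62.1
gripper_force: 0.0
```

```bash
python3 -c "
from h import *
plan(431,-337.5,90,1.1)"
```

```text
turn 0.819 shift [-402.4  -39.4   31.5] t 17.6 q7 0.05
```

Shackle released. Next is the large nut.

nudge_tcp --moves '[[[0, 0, 0, 0, 0, 0.137, 80], [0, 0, 0, 0, 0, 0.137, 80], [0, 0, 0, 0, 0, 0.137, 80], [0, 0, 0, 0, 0, 0.136, 80], [0, 0, 0, 0, 0, 0.136, 80], [0, 0, 0, 0, 0, 0.136, 80], [0, 0, 0, 0, 0, 0, 80]]]'

```text
clock: 18.3
eef_pos: [646.9, 5.1, 119.4]
tool_rot: [-3.136, 0.001, 1.104]
force: [1.2, 0.6, -0.6]
width: 79.8
gripper_force: 0.0
```

nudge_tcp --moves '[[[-44, -4, 0, 0, 0, 0, 80], [-45, -4, 0, 0, 0, 0, 80], [-45, -5, 0, 0, 0, 0, 80], [-45, -5, 0, 0, 0, 0, 80], [-45, -5, 0, 0, 0, 0, 80], [-45, -4, 0, 0, 0, 0, 80], [-45, -4, 10, 0, 0, 0, 80], [-45, -4, 10, 0, 0, 0, 80], [-45, -4, 10, 0, 0, 0, 80], [0, 0, 0, 0, 0, 0, 80], [0, 0, 0, 0, 0, 0, 80]]]'

```text
clock: 19.4
eef_pos: [429.0, -339.4, 89.8]
tool_rot: [-3.135, 0.001, 1.103]
force: [0.9, 1.6, 0.7]
width: 79.9
gripper_force: 0.0
```

Run:
```python
from h import *
shot('w8');i=cv2.imread('pics/w8.png')
go(431,-337.5,3)
c=np.load('pics/w8.npz');P=c['K']@(c['X']@np.r_[431,-337.5,24,1])[:3];P=P[:2]/P[2];print(P)
x,y=np.int32(P)
cr=cv2.resize(i[y-70:y+70,x-90:x+90],None,fx=4,fy=4,interpolation=cv2.INTER_CUBIC);cv2.imwrite('pics/w8c.png',cr);print(x-90,y-70)
```

```text
shift [ 0.7  0.9 87.1] rot [-3.136  0.     1.105] down [0.    0.006 1.   ] q [ 0.7   0.69 -0.13  1.92  0.16  0.55 -0.  ] t 19.4
[280.54856791 220.48478876]
190 150
```

View pics/w8c.png

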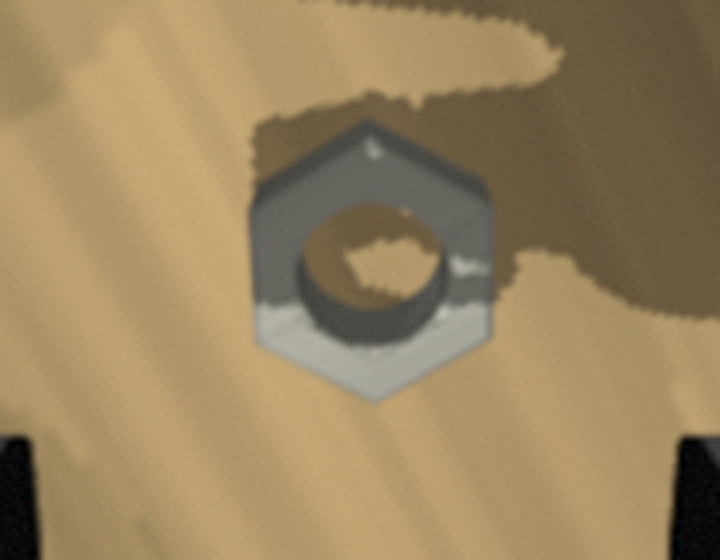

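The nut's flats face both fingers, with the top-face centre at (283,217.5) in the image. That calls for a shift of about +3 in x and +2.5 in y, then down.

nudge_tcp --moves '[[[3, 2.5, 30, 0, 0, 0, 80], [0, 0, 30, 0, 0, 0, 80], [0, 0, 18, 0, 0, 0, 80], [0, 0, 8, 0, 0, 0, 80], [0, 0, 0, 0, 0, 0, 80], [0, 0, 0, 0, 0, 0, 35], [0, 0, 0, 0, 0, 0, 35], [0, 0, 0, 0, 0, 0, 35], [0, 0, 0, 0, 0, 0, 35], [0, 0, 0, 0, 0, 0, 35], [0, 0, 0, 0, 0, 0, 35]]]'

```text
clock: 20.55
eef_pos: [433.7, -337.0, 5.5]
tool_rot: [-3.138, 0.001, 1.104]
force: [0.0, 0.2, 5.4]
width: 44.9
gripper_force: 61.8
```

nudge_tcp --moves '[[[0, 0, 0, 0, 0, 0, 35], [0, 0, -30, 0, 0, 0, 35], [0, 0, -40, 0, 0, 0, 35], [0, 0, -40, 0, 0, 0, 35], [0, 0, 0, 0, 0, 0, 35]]]'

```text
clock: 21.05
eef_pos: [436.7, -339.1, 119.4]
tool_rot: [3.137, 0.003, 1.103]
force: [0.9, -1.6, -3.5]
width: 44.3
gripper_force: 63.0
```

```bash
python3 -c "
from h import *
b=np.r_[560,188.7];y=-.082;M=np.array([[np.cos(y),-np.sin(y)],[np.sin(y),np.cos(y)]])
print(b+M@[80,32],b+M@[80,-32],np.pi/2+y);plan(*(b+M@[80,-32]),110,np.pi/2+y)"
```

```text
[642.35225103 214.03982537] [637.11013031 150.25487283] 1.4887963267948965
turn -0.386 shift [504.2 159.6   9.4] t 21.1 q7 -0.0
```

nudge_tcp --moves '[[[0, 0, 0, 0, 0, -0.13, 35], [0, 0, 0, 0, 0, -0.13, 35], [0, 0, 0, 0, 0, -0.126, 35], [42, 13, 0, 0, 0, 0, 35], [42, 13, 0, 0, 0, 0, 35], [42, 13, 0, 0, 0, 0, 35], [42, 13, 0, 0, 0, 0, 35], [42, 13, 0, 0, 0, 0, 35], [42, 13, 0, 0, 0, 0, 35], [42, 13, 0, 0, 0, 0, 35], [42, 13, 0, 0, 0, 0, 35], [42, 13, 0, 0, 0, 0, 35]]]'

```text
clock: 22.25
eef_pos: [580.7, 32.0, 113.0]
tool_rot: [-3.134, -0.001, 1.49]
force: [-0.0, -0.7, -3.1]
width: 44.3
gripper_force: 62.8
```

nudge_tcp --moves '[[[42, 13, 0, 0, 0, 0, 35], [42, 14, 0, 0, 0, 0, 35], [42, 14, 0, 0, 0, 0, 35], [0, 0, 0, 0, 0, 0, 35], [0, 0, 0, 0, 0, 0, 35]]]'

```text
clock: 22.75
eef_pos: [631.0, 154.1, 112.4]
tool_rot: [-3.134, -0.001, 1.492]
force: [-0.0, -0.3, -2.4]
width: 44.7
gripper_force: 62.8
```

```bash
python3 -c "
from h import *
go(637,150,9)"
```

```text
shift [ -3.7   7.1 103.4] rot [-3.134e+00 -1.000e-03  1.492e+00] down [-0.001  0.008  1.   ] q [-0.18  0.77 -0.17  1.61  0.17  0.78 -0.5 ] t 22.8
```

nudge_tcp --moves '[[[-4, 6, 40, 0, 0, 0, 35], [0, 0, 35, 0, 0, 0, 35], [0, 0, 18, 0, 0, 0, 35], [0, 0, 7, 0, 0, 0, 35], [0, 0, 1, 0, 0, 0, 35], [0, 0, 1, 0, 0, 0, 35], [0, 0, 0, 0, 0, 0, 35]]]'

```text
clock: 23.45
eef_pos: [638.0, 148.2, 12.8]
tool_rot: [-3.138, -0.002, 1.489]
force: [-0.8, 0.2, -2.6]
width: 44.5
gripper_force: 62.7
```

```bash
python3 -c "
from h import *
go(637,150,9)"
```

```text
shift [ 1.7 -1.2  3.8] rot [-3.138e+00 -2.000e-03  1.489e+00] down [-0.002  0.004  1.   ] q [-0.19  0.91 -0.14  1.63  0.19  0.61 -0.52] t 23.4
```

nudge_tcp --moves '[[[0, 0, 3, 0, 0, 0, 35], [0, 0, 1.5, 0, 0, 0, 35], [0, 0, 0, 0, 0, 0, 35], [0, 0, 0, 0, 0, 0, 62], [0, 0, 0, 0, 0, 0, 62], [0, 0, 0, 0, 0, 0, 62], [0, 0, 0, 0, 0, 0, 62], [0, 0, -20, 0, 0, 0, 62], [0, 0, -40, 0, 0, 0, 62], [0, 0, -40, 0, 0, 0, 62]]]'

```text
clock: 24.45
eef_pos: [636.8, 148.0, 107.2]
tool_rot: [-3.133, -0.0, 1.49]
force: [0.4, 0.1, 0.6]
width: 62.1
gripper_force: 0.0
```

nudge_tcp --moves '[[[0, 0, 0, 0, 0, 0.138, 70], [0, 0, 0, 0, 0, 0.138, 70], [0, 0, 0, 0, 0, 0.138, 70], [0, 0, 0, 0, 0, 0.138, 70], [0, 0, 0, 0, 0, 0.138, 70], [0, 0, 0, 0, 0, 0.138, 70], [0, 0, 0, 0, 0, 0.137, 70], [0, 0, 0, 0, 0, 0, 70]]]'

```text
clock: 25.25
eef_pos: [637.5, 148.4, 106.9]
tool_rot: [-3.138, 0.005, 0.524]
force: [-0.7, -0.3, -0.2]
width: 70.1
gripper_force: 0.0
```

```bash
python3 -c "
from h import *
plan(424,156,90,.524)"
```

```text
turn 0.0 shift [-181.  -113.4   16.9] t 25.2 q7 -1.23
```

nudge_tcp --moves '[[[-36, -22, 0, 0, 0, 0, 70], [-36, -23, 0, 0, 0, 0, 70], [-36, -23, 3, 0, 0, 0, 70], [-36, -23, 7, 0, 0, 0, 70], [-37, -23, 7, 0, 0, 0, 70], [0, 0, 0, 0, 0, 0, 70], [0, 0, 0, 0, 0, 0, 70]]]'

```text
clock: 25.95
eef_pos: [423.4, 156.6, 91.5]
tool_rot: [-3.137, 0.004, 0.528]
force: [0.5, 0.3, 0.0]
width: 70.3
gripper_force: 0.0
```

Run:
```python
from h import *
shot('w9');i=cv2.imread('pics/w9.png')
go(424,156,5)
c=np.load('pics/w9.npz');P=c['K']@(c['X']@np.r_[424,156,20,1])[:3];P=P[:2]/P[2];print(P)
m=cv2.inRange(i,(0,0,0),(40,40,40))
for k in cv2.findContours(m,cv2.RETR_EXTERNAL,cv2.CHAIN_APPROX_NONE)[0]:
    a=cv2.contourArea(k)
    if a>300:
        M=cv2.moments(k);u=(M['m10']/M['m00'],M['m01']/M['m00']);h=cv2.approxPolyDP(cv2.convexHull(k),4,True)[:,0]
        print(a,u,wz('w9',u,12),h.tolist() if a<6000 else '')
```

```text
shift [-1.1  0.5 86.6] rot [-3.138e+00  2.000e-03  5.270e-01] down [0.002 0.004 1.   ] q [-0.47  0.6   0.08  2.17 -0.13  0.37 -1.32] t 26.0
[280.07793419 220.55286962]
45483.0 (278.91735740093367, 365.51775022169454) [295.24147412  81.79638304] 
1708.0 (279.56645199063234, 214.61572989851675) [425.74247343 157.4842359 ] [[282, 189], [301, 202], [299, 231], [277, 240], [257, 227], [260, 199]]
3742.5 (113.33974615898464, 90.94651525272768) [445.6699341  305.65123791] [[169, 96], [162, 109], [59, 113], [44, 100], [47, 89], [148, 59], [164, 75]]
```

The small nut is found at (425.7,157.5), with its flats facing the fingers to within 0.09 rad. I'll turn by 0.08, tilt the tips towards the robot, and go down.

nudge_tcp --moves '[[[0, 0, 0, 0, 0, 0.08, 70], [0, 0, 0, 0, -0.12, 0, 70], [0, 0, 0, 0, -0.12, 0, 70], [0, 0, 30, 0, 0, 0, 70], [0, 0, 20, 0, 0, 0, 70], [0, 0, 0, 0, 0, 0, 70], [0, 0, 0, 0, 0, 0, 70]]]'

```text
clock: 26.7
eef_pos: [414.1, 151.2, 42.9]
tool_rot: [-3.138, 0.244, 0.445]
force: [0.2, 0.3, 0.4]
width: 69.8
gripper_force: 0.0
```

```bash
python3 -c "
from h import *
go(425.7,157.5,6)"
```

```text
shift [21.7 -0.6 32.6] rot [-3.138  0.244  0.445] down [0.241 0.004 0.97 ] q [-0.5   0.77  0.13  2.01 -0.15  0.61 -1.39] t 26.7
```

nudge_tcp --moves '[[[9, 0, 13, 0, 0, 0, 70], [8, 0, 12, 0, 0, 0, 70], [4, -0.5, 7, 0, 0, 0, 70], [0, 0, 0, 0, 0, 0, 70], [0, 0, 0, 0, 0, 0, 25], [0, 0, 0, 0, 0, 0, 25], [0, 0, 0, 0, 0, 0, 25], [0, 0, 0, 0, 0, 0, 25], [0, 0, 0, 0, 0, 0, 25], [0, 0, 0, 0, 0, 0, 25], [0, 0, 0, 0, 0, 0, 25]]]'

```text
clock: 27.8
eef_pos: [424.0, 157.2, 7.4]
tool_rot: [-3.137, 0.244, 0.445]
force: [1.2, -0.4, 6.3]
width: 34.3
gripper_force: 60.3
```

nudge_tcp --moves '[[[-5, 0, -20, 0, 0, 0, 25], [-10, 0, -39, 0, 0, 0, 25], [-10, 0, -39, 0, 0, 0, 25], [0, 0, 0, 0, 0, 0, 25]]]'

```text
clock: 28.2
eef_pos: [426.3, 157.4, 111.7]
tool_rot: [-3.138, 0.237, 0.445]
force: [1.0, 0.2, -1.6]
width: 34.1
gripper_force: 60.1
```

```bash
python3 -c "
from h import *
go(642,214,110)"
```

```text
shift [213.4  41.6 -49.8] rot [-3.138  0.237  0.445] down [0.234 0.004 0.972] q [-0.52  0.66  0.16  1.95 -0.13  0.77 -1.41] t 28.2
```

nudge_tcp --moves '[[[0, 0, 0, -0.034, 0, -0.143, 25], [0, 0, 0, -0.034, 0, -0.143, 25], [0, 0, 0, -0.034, 0, -0.143, 25], [0, 0, 0, -0.034, 0, -0.143, 25], [0, 0, 0, -0.034, 0, -0.143, 25], [0, 0, 0, -0.034, 0, -0.143, 25], [0, 0, 0, -0.034, 0, -0.143, 25], [0, 0, 0, 0, 0, 0, 25]]]'

```text
clock: 29.0
eef_pos: [422.0, 156.8, 107.5]
tool_rot: [-3.128, 0.236, 1.479]
force: [-0.0, -0.4, -0.5]
width: 34.1
gripper_force: 60.1
```

```bash
python3 -c "
from h import *
go(643,216,110)"
```

```text
shift [ 76.5 214.3 -24. ] rot [-3.128  0.236  1.479] down [0.234 0.014 0.972] q [-0.57  0.62  0.01  2.06  0.29  0.63 -0.9 ] t 29.0
```

nudge_tcp --moves '[[[15, 43, -5, 0, 0, 0, 25], [15, 43, -5, 0, 0, 0, 25], [15, 43, -5, 0, 0, 0, 25], [15, 43, -5, 0, 0, 0, 25], [16, 42, -4, 0, 0, 0, 25], [0, 0, 0, 0, 0, 0, 25], [0, 0, 0, 0, 0, 0, 25]]]'

```text
clock: 29.7
eef_pos: [644.1, 214.3, 109.4]
tool_rot: [-3.128, 0.237, 1.473]
force: [-1.7, -0.5, -0.7]
width: 34.6
gripper_force: 60.2
```

```bash
python3 -c "
from h import *
go(642,216,11)"
```

```text
shift [24.5 -0.9 95.4] rot [-3.128  0.237  1.473] down [0.234 0.013 0.972] q [-0.45  0.87 -0.02  1.4   0.24  1.02 -0.71] t 29.7
```

nudge_tcp --moves '[[[9, 0, 36, 0, 0, 0, 25], [8, 0, 32, 0, 0, 0, 25], [4, -1, 16, 0, 0, 0, 25], [2, 0, 7, 0, 0, 0, 25], [0.5, 0, 2, 0, 0, 0, 25], [0, 0, 0, 0, 0, 0, 25], [0, 0, 0, 0, 0, 0, 25]]]'

```text
clock: 30.4
eef_pos: [643.4, 216.6, 16.5]
tool_rot: [-3.132, 0.235, 1.475]
force: [-0.1, 0.2, -0.5]
width: 33.8
gripper_force: 60.3
```

```bash
python3 -c "
from h import *
go(642,216,11)"
```

```text
shift [ 0.5 -1.3  5.6] rot [-3.132  0.235  1.475] down [0.232 0.009 0.973] q [-0.46  0.99 -0.01  1.44  0.26  0.87 -0.75] t 30.4
```

nudge_tcp --moves '[[[1, 0, 4, 0, 0, 0, 25], [0.4, 0, 1.6, 0, 0, 0, 25], [0, 0, 0, 0, 0, 0, 25], [0, 0, 0, 0, 0, 0, 52], [0, 0, 0, 0, 0, 0, 52], [0, 0, 0, 0, 0, 0, 52], [0, 0, 0, 0, 0, 0, 52], [-4, 0, -16, 0, 0, 0, 52], [-9, 0, -38, 0, 0, 0, 52], [-10, 0, -40, 0, 0, 0, 52], [0, 0, 0, 0, 0.12, 0, 60], [0, 0, 0, 0, 0.12, 0, 60]]]'

```text
clock: 31.6
eef_pos: [644.9, 218.7, 109.6]
tool_rot: [-3.136, -0.011, 1.477]
force: [0.0, -0.9, -1.4]
width: 59.9
gripper_force: 0.0
```

nudge_tcp --moves '[[[0, 0, 0, 0, 0, -0.149, 60], [0, 0, 0, 0, 0, -0.149, 60], [0, 0, 0, 0, 0, -0.149, 60], [0, 0, 0, 0, 0, -0.149, 60], [0, 0, 0, 0, 0, -0.149, 60], [0, 0, 0, 0, 0, 0, 60]]]'

```text
clock: 32.2
eef_pos: [643.8, 215.3, 107.0]
tool_rot: [-3.137, -0.011, 2.218]
force: [0.3, -0.6, -0.3]
width: 60.1
gripper_force: 0.0
```

```bash
python3 -c "
from h import *
plan(443,303.5,80,2.22)"
```

```text
turn -0.002 shift [ 191.7 -106.7   27. ] t 32.2 q7 0.01
```

nudge_tcp --moves '[[[38, -21, 0, 0, 0, 0, 60], [38, -21, 0, 0, 0, 0, 60], [38, -21, 0, 0, 0, 0, 60], [39, -22, 13, 0, 0, 0, 60], [39, -22, 14, 0, 0, 0, 60], [0, 0, 0, 0, 0, 0, 60], [0, 0, 0, 0, 0, 0, 60]]]'

```text
clock: 32.9
eef_pos: [441.4, 305.4, 82.3]
tool_rot: [-3.136, -0.01, 2.218]
force: [1.1, -0.0, 0.4]
width: 59.9
gripper_force: 0.0
```

Run:
```python
from h import *
shot('w10');i=cv2.imread('pics/w10.png')
go(443,303.5,4)
m=cv2.inRange(i,(0,0,0),(40,40,40))
for k in cv2.findContours(m,cv2.RETR_EXTERNAL,cv2.CHAIN_APPROX_NONE)[0]:
    a=cv2.contourArea(k)
    if a>300:
        r=cv2.minAreaRect(k);b=cv2.boxPoints(r);print(a,r)
        print(np.array([wz('w10',q,13) for q in b]).round(1).tolist(), cv2.approxPolyDP(cv2.convexHull(k),4,True)[:,0].tolist() if a<9000 else '')
```

```text
shift [-1.7 -0.3 78.3] rot [-3.137 -0.01   2.216] down [-0.01   0.004  1.   ] q [-0.45  0.7  -0.3   1.95  0.35  0.54 -0.34] t 33.0
46049.5 ((279.5, 336.5), (165.0, 559.0), 90.0)
[[279.2, 150.2], [632.5, 418.9], [771.9, 310.2], [346.8, -16.3]] 
4659.5 ((526.0, 276.5), (93.0, 66.0), 90.0)
[[575.8, 401.1], [616.0, 431.7], [684.5, 378.3], [640.2, 344.5]] [[559, 230], [559, 320], [517, 321], [493, 297], [499, 241], [506, 235]]
2815.0 ((283.0, 220.0), (110.0, 42.0), 90.0)
[[404.2, 333.8], [428.6, 352.2], [483.9, 282.7], [456.8, 262.0]] [[291, 165], [304, 266], [294, 275], [273, 275], [262, 266], [271, 168]]
```

The bolt is straight in the view (columns 281–283, tip row 166, head row 275). The required shift is (-3,+3), then down.

nudge_tcp --moves '[[[-3, 3, 30, 0, 0, 0, 60], [0, 0, 25, 0, 0, 0, 60], [0, 0, 13, 0, 0, 0, 60], [0, 0, 8, 0, 0, 0, 60], [0, 0, 0, 0, 0, 0, 60], [0, 0, 0, 0, 0, 0, 60]]]'

```text
clock: 33.55
eef_pos: [446.0, 304.6, 6.2]
tool_rot: [-3.137, -0.011, 2.218]
force: [0.7, -0.3, 0.4]
width: 60.5
gripper_force: 0.0
```

nudge_tcp --moves '[[[0, 0, 1.5, 0, 0, 0, 60], [0, 0, 0, 0, 0, 0, 10], [0, 0, 0, 0, 0, 0, 10], [0, 0, 0, 0, 0, 0, 10], [0, 0, 0, 0, 0, 0, 10], [0, 0, 0, 0, 0, 0, 10], [0, 0, 0, 0, 0, 0, 10], [0, 0, 0, 0, 0, 0, 10]]]'

```text
clock: 34.35
eef_pos: [445.6, 304.7, 4.7]
tool_rot: [-3.137, -0.011, 2.218]
force: [-0.6, 1.1, 6.4]
width: 17.7
gripper_force: 58.5
```

nudge_tcp --moves '[[[0, 0, -30, 0, 0, 0, 10], [0, 0, -45, 0, 0, 0, 10], [0, 0, -45, 0, 0, 0, 10], [0, 0, 0, 0, 0, 0.142, 10], [0, 0, 0, 0, 0, 0.142, 10], [0, 0, 0, 0, 0, 0.142, 10], [0, 0, 0, 0, 0, 0.142, 10], [0, 0, 0, 0, 0, 0.142, 10], [0, 0, 0, 0, 0, 0.142, 10], [0, 0, 0, 0, 0, 0.142, 10], [0, 0, 0, 0, 0, 0.142, 10]]]'

```text
clock: 35.45
eef_pos: [446.0, 303.4, 123.6]
tool_rot: [-3.128, 0.002, 1.077]
force: [-0.3, 0.1, -2.1]
width: 18.0
gripper_force: 59.2
```

nudge_tcp --moves '[[[0, 0, 0, 0, 0, 0.142, 10], [0, 0, 0, 0, 0, 0.142, 10], [0, 0, 0, 0, 0, 0.142, 10], [0, 0, 0, 0, 0, 0.142, 10], [0, 0, 0, 0, 0, 0.142, 10], [0, 0, 0, 0, 0, 0.142, 10], [0, 0, 0, 0, 0, 0.142, 10], [0, 0, 0, 0, 0, 0.136, 10], [0, 0, 0, 0, 0, 0, 10]]]'

```text
clock: 36.35
eef_pos: [445.9, 303.6, 123.5]
tool_rot: [-3.138, 0.012, -0.048]
force: [-0.4, -1.3, -3.4]
width: 17.3
gripper_force: 59.2
```

```bash
python3 -c "
from h import *
plan(635,-162,110,-.048)"
```

```text
turn 0.0 shift [211.2 456.   13.5] t 36.4 q7 -1.94
```

nudge_tcp --moves '[[[19, 41, 0, 0, 0, 0, 10], [19, 41, 0, 0, 0, 0, 10], [19, 41, 0, 0, 0, 0, 10], [19, 41, 0, 0, 0, 0, 10], [19, 41, 0, 0, 0, 0, 10], [19, 42, 0, 0, 0, 0, 10], [19, 42, 0, 0, 0, 0, 10], [19, 42, 0, 0, 0, 0, 10], [19, 42, 0, 0, 0, 0, 10], [20, 42, 0, 0, 0, 0, 10], [20, 41, 0, 0, 0, 0, 10], [0, 0, 0, 0, 0, 0, 10]]]'

```text
clock: 37.55
eef_pos: [636.3, -172.3, 119.5]
tool_rot: [3.139, 0.009, -0.054]
force: [-0.9, -0.4, -2.4]
width: 17.5
gripper_force: 59.2
```

nudge_tcp --moves '[[[0, 0, 20, 0, 0, 0, 10], [0, 0, 0, 0, 0, 0, 10]]]'

```text
clock: 37.75
eef_pos: [632.8, -161.0, 96.7]
tool_rot: [-3.135, 0.017, -0.046]
force: [0.0, -0.3, -2.5]
width: 17.7
gripper_force: 59.2
```

Run:
```python
from h import *
go(635,-162,9)
# long bolt as seen by the top camera: bright grey blob in blue bin
i=ctrl.get_image("top");h=cv2.cvtColor(i,cv2.COLOR_BGR2HSV);cv2.imwrite("pics/top2.png",i)
shot('w11')
```

```text
shift [ 3.7  1.5 87.6] rot [-3.135  0.017 -0.046] down [0.017 0.007 1.   ] q [ 0.08  0.81  0.23  1.6  -0.24  0.77 -1.2 ] t 37.8
```

Run:
```python
from h import *
i=cv2.imread('pics/w11.png');h=cv2.cvtColor(i,cv2.COLOR_BGR2HSV)
for n in('w6','w11'):
    i=cv2.imread(f'pics/{n}.png');h=cv2.cvtColor(i,cv2.COLOR_BGR2HSV);m=cv2.inRange(h,(0,0,80),(179,50,255))
    for k in cv2.findContours(m,cv2.RETR_EXTERNAL,cv2.CHAIN_APPROX_NONE)[0]:
        if cv2.contourArea(k)>250:
            r=cv2.minAreaRect(k);b=sorted(cv2.boxPoints(r).tolist(),key=lambda q:q[1]);w=[wz(n,q,16) for q in b]
            print(n,cv2.contourArea(k),np.round(r[0]),np.round(r[1]),((w[0]+w[1])/2).round(),((w[2]+w[3])/2).round())
```

```text
w6 429.5 [357. 274.] [49. 15.] [ 669. -161.] [ 716. -144.]
w6 389.5 [199. 274.] [14. 49.] [ 663. -288.] [ 709. -309.]
w6 2943.0 [278. 220.] [126.  42.] [ 582. -221.] [ 698. -226.]
w6 4636.5 [ 88. 212.] [223.  41.] [ 532. -376.] [ 735. -403.]
w11 338.0 [308. 270.] [41. 12.] [ 603. -182.] [ 563. -185.]
w11 349.0 [249. 270.] [12. 41.] [ 605. -136.] [ 565. -129.]
w11 2500.0 [547. 246.] [ 37. 132.] [ 648. -392.] [ 539. -372.]
w11 2666.5 [ 79. 206.] [68. 80.] [671.   9.] [623.  -9.]
w11 3685.0 [358. 205.] [ 40. 146.] [ 695. -228.] [ 574. -221.]
```

The long bolt is confirmed flat along the bin at y≈-223, and the shackle blob is in the yellow bin. Lowering the short bolt.

nudge_tcp --moves '[[[2, 1, 35, 0, 0, 0, 10], [1, 0, 30, 0, 0, 0, 10], [0, 0, 14, 0, 0, 0, 10], [0, 0, 4, 0, 0, 0, 10], [0, 0, 0, 0, 0, 0, 10], [0, 0, 0, 0, 0, 0, 10]]]'

```text
clock: 38.45
eef_pos: [638.6, -162.8, 18.1]
tool_rot: [-3.138, 0.009, -0.047]
force: [0.4, -0.2, -1.3]
width: 18.0
gripper_force: 59.3
```

```bash
python3 -c "
from h import *
go(635,-162,8)"
```

```text
shift [-3.5 -0.6 10.1] rot [-3.138  0.009 -0.047] down [0.009 0.004 1.   ] q [ 0.1   0.92  0.2   1.62 -0.27  0.64 -1.18] t 38.5
```

nudge_tcp --moves '[[[0, 0, 5, 0, 0, 0, 10], [0, 0, 3, 0, 0, 0, 10], [0, 0, 2, 0, 0, 0, 10], [0, 0, 0, 0, 0, 0, 10], [0, 0, 0, 0, 0, 0, 36], [0, 0, 0, 0, 0, 0, 36], [0, 0, 0, 0, 0, 0, 36], [0, 0, 0, 0, 0, 0, 36], [0, 0, -20, 0, 0, 0, 36], [0, 0, -45, 0, 0, 0, 36], [0, 0, -45, 0, 0, 0, 36], [-30, 0, -20, 0, 0, 0, 60]]]'

```text
clock: 39.65
eef_pos: [614.5, -162.2, 141.1]
tool_rot: [-3.139, 0.0, -0.046]
force: [0.1, -0.4, 1.1]
width: 49.1
gripper_force: 0.0
```

nudge_tcp --moves '[[[-45, 0, -10, 0, 0, 0, 60], [-45, 0, -10, 0, 0, 0, 60], [-45, 0, -10, 0, 0, 0, 60], [0, 0, 0, 0, 0, 0, 60], [0, 0, 0, 0, 0, 0, 60]]]'

```text
clock: 40.15
eef_pos: [474.2, -155.5, 169.1]
tool_rot: [-3.137, 0.01, -0.048]
force: [0.6, -0.3, 0.6]
width: 59.8
gripper_force: 0.0
```

Run:
```python
import cv2
from cell import ctrl
a=ctrl.get_image("top");s=ctrl.get_image("side")
x=cv2.resize(a[130:220,120:440],(800,225),interpolation=cv2.INTER_CUBIC);y=cv2.resize(s[145:345,160:300],(260,371),interpolation=cv2.INTER_CUBIC)
y=cv2.resize(s[145:345,150:290],(262,375),interpolation=cv2.INTER_CUBIC);y=cv2.copyMakeBorder(y,0,0,0,538,0)
cv2.imwrite("pics/final.png",cv2.vconcat([x,y]))
```

```text
(no output)
```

View pics/final.png

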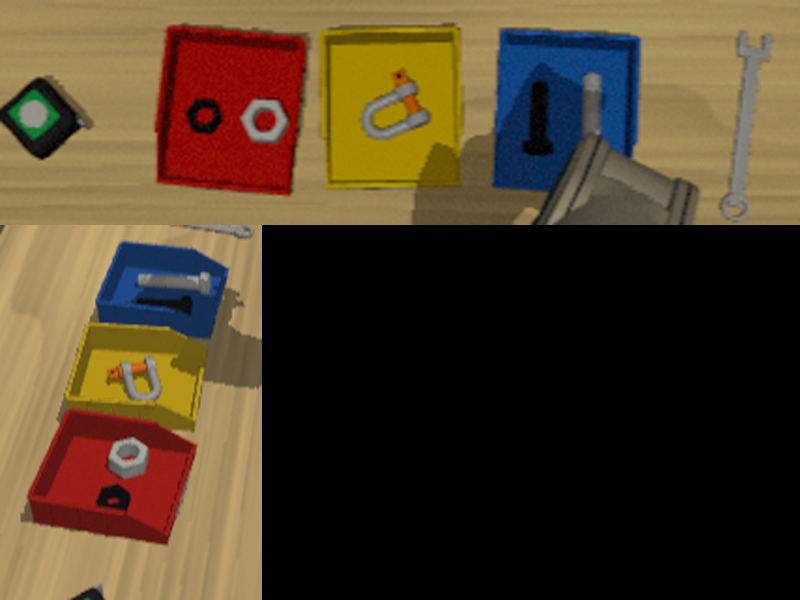

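The final view shows everything in place:
- **Bolts:** short at (538,118) and long at (592,105) in the blue bin, side by side with heads to the lip.
- **Nuts:** flat in the red bin at (204,116) and (264,120).
- **Shackle:** flat in the yellow bin at (395,110).
- **Spanner and tape measure:** where they were.

Handing in.

```bash
python3 -c "
from cell import ctrl
print(ctrl.finish_job())"
```

```text
the job is handed in; nothing more can be done
None
```

The job is handed in at about 40 s on the robot clock: the last pictures show all five pieces in their correct bins, with the spanner and tape measure untouched, but the hand-in returned no verdict.

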